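Seat the beater in the mixer base

TASK

Fit the steel beater into the round mixer base: lower it upright into the well, and turn it under light pressure until its cross key finds the slot in the drive coupling and drops fully home, with the flange flush on the rim; then let go. Do not force it, and leave the sprinkle tub, the ring cutter and the mug where they stand.

Things in the scene. Friction and masses are not known exactly. Their poses are not given: they have to be found in the camera images.
- beater_grip (a point): the loose beater (164 mm tall, about 0.35 kg, stands upright on its key, z up): centre of the white flat grip at its top, a bar 56 mm long in the beater's x, 18 mm thick in y (take it across this) and 44 mm high; 142 mm above the underside, 22 mm below the top
- beater_flange (a point): beater: centre of the underside of its steel flange (72 mm in diameter, 6 mm thick), 56 mm above the beater's underside. Above it a 20 mm shaft with two short arms along +x and -x (102 mm tip to tip, 71 to 101 mm above the underside), then the grip
- beater_foot (a point): beater: centre of its underside, the lower face of the steel cross key (two crossing bars 44 mm long, 12 mm wide, 14 mm high, along the beater's x and y). Between key and flange a round collar, 46 mm in diameter
- base_mouth (a point): mixer base, fixed: white round motor housing 150 mm in diameter, 80 mm high, dial on its -x side. The point is the centre of the well's mouth, at the rim (z up). The well is 50 mm in diameter. Key riding on the coupling: the flange stands 12 mm above the rim, the grip point 98 mm. Key in the slot: flange on the rim, grip point 86 mm above it
- base_ledge (a point): mixer base: centre of the top of the steel coupling plate in the well, 44 mm below the rim. In it a cross slot (two grooves 16 mm wide, 14 mm deep, alike every 90 degrees) at an angle that is not given (not this point's axes). Its gearbox holds it: it does not turn under light pressure. The key drops in when within about 5 degrees of the slot
- sprinkle_mid (a point): bystander: sugar-sprinkle tub, 44 mm in diameter and 70 mm high; the point is half-way up. Leave it alone
- cutter_mid (a point): bystander: round metal biscuit cutter, 52 mm in diameter and 26 mm high; the point is half-way up. Leave it alone
- mug_mid (a point): bystander: white mug, 83 mm in diameter (108 mm with handle) and 68 mm high; the point is half-way up. Leave it alone
Mind the look-alikes: they are no part of the job. What is shaped like the part that bears beater_grip but orange is not meant.

How it is judged:
By the outcome, as a careful person would: the job done as asked, in the order asked, and still so for the second after the job is handed in, with the robot touching nothing.
It also fails if it takes over 54 s, if anything falls off the work surface, if the arm or the gripper's body presses on something with over 40 N, if the wrist force passes 120 N, or if a joint passes its speed limit or range.

ROBOT

A 6-joint arm with a two-finger parallel gripper is mounted at the origin on a cart in front of the work surface, level with it; the furniture and walls round the work are solid. World frame = base frame: x ahead of the robot, y to its left, z up, the work surface at z = 0. Lengths are in m, angles in rad, forces in N, time in s.
With the tool pointing down it reaches from about 0.4 to 0.925 m from the base axis. Payload 3.4 kg.
Tool frame: the origin (TCP) lies at the very end of the fingers, on their centre line; the grasp point (between the pads) lies 19 mm behind it; z points along the fingers, y is the line along which they close (so a half turn about z gives the same grasp; the last joint's range is limited). The gripper opens to 85 mm and grips with 20 to 120 N. Pads are 22 mm wide; open, the fingers measure 114 mm over their backs; the gripper's body (76 mm by 85 mm) begins 54 mm behind the grasp point. The pads swing forward as they close: fully open they stand 13 mm farther back than shut.
Start: joints at [1.153, 0.307, 1.506, -0, 1.328, -0.073], TCP at [0.194, 0.541, 0.231] pointing down, gripper open.
Joint ranges: [-3.12, 3.12], [-1.05, 2.28], [0.14, 2.33], [-1.42, 4.57], [0.1, 2.73], [-2.68, 2.68]. Speed limits (rad/s): [2.57, 2.57, 3.14, 3.14, 3.14, 3.14].

INTERFACE

Orientations are given as a unit quaternion [x, y, z, w].
In Python, from bench import robot, cams gives the robot as it stands.
- The arm moves only by the shell command python3 -m creep 'ROWS' [FORCE]. ROWS is JSON, a list of rows, each an object with "hand": the finger opening in m, from 0 to 0.0854; "translation": the shift along the tool's x, y, z in m, a list of three; "turn": the turn about the tool's z in degrees. In form: [{"hand": hand, "translation": [dx, dy, dz], "turn": turn}, ...]. A call has 1 to 20 rows; each row is the pose to reach, as a shift and turn from the pose commanded when the call began, along the tool's axes at that moment; what a row does not reach only later rows make up. A row lasts 1/12 s, in which the tool goes at most 41.7 mm and 7.16 degrees, less where a joint would pass 70% of its speed; a pose out of reach is approached as far as the arm can. A call with a gripper value outside its range is refused whole. The fingers move at their own pace and stop on an object; FORCE is the grip in N (left out, the last holds). Time passes only in rows, so rows that repeat a pose let the fingers close. It gives the time, the measured TCP pose, the force, the opening and the grip force at its end, in the units of the state.
- robot.sense(): the state, without advancing time (a new reading comes with each control period).
- cams.grab_frame(name): name is "side" or "top" or "wrist"; returns (picture, depth): 384x512x3 uint8, red, green, blue; 384x512 float32, m along the optical axis (not along the pixel's ray), 0 where there is no reading.
- cams.calibration(name): a dict with "mtx" (3x3 intrinsics, pixels), "world_to_cam" (4x4, takes a point from world to camera coordinates). Camera axes: x right, y up, looking along -z (the intrinsics and any distortion apply to the point x, -y, -z); pixel columns grow to the right and rows downward; lengths in m; the calibration is good to about 2 mm. A picture is of the moment at which its call begins: read the wrist's pose just before it. calibration takes no time and is no camera call; for the wrist camera it gives the pose at the moment of the call.
- robot.job_done(): hands the job in; it is judged then, once.
The state is a dict: "clock": time; "joints": joint angles; "dq": joint speeds; "effort": joint torques, N m; "tcp_pos": TCP position; "tool_rot": TCP orientation; "ft_force": force on the tool from outside, world axes, zero at the start; "torque": the same for the moment, N m; "grip_width": opening from 0.0 (shut) to 1.0 (fully open); "gripper_force": force on a finger pad.
Only numpy, scipy, OpenCV 4.12 (cv2) and the standard library are available. Lean on these libraries where they do the work, as an engineer would, in place of code of your own. Each camera call takes 0.05 s, during which the arm holds its last target. There are 200 camera calls.

## Working session

There is one attempt and no reset: what is moved stays moved. The work goes in short steps, Python scripts to look and compute and a shell command to move; the robot and the scene stay as the last step left them, time stands still between calls to the robot, and variables do not carry over. Pictures are saved under pics/ and viewed, at most 10 in all, crops included, and the job is handed in when it is done.

```bash
mkdir -p pics; ls
python3 - <<'E'
from bench import robot,cams
import cv2,numpy as np
print(robot.sense())
ims=[]
for n in("side","top"):
    p,d=cams.grab_frame(n); np.save(f"pics/{n}_d.npy",d); cv2.imwrite(f"pics/{n}0.png",p[...,::-1]); print(n,cams.calibration(n))
E
```

```text
pics
{'clock': 0.0, 'joints': array([ 1.15250216e+00,  3.07558172e-01,  1.50767524e+00, -1.74498551e-05,
        1.32840255e+00, -7.34966762e-02]), 'dq': array([-0.00065061, -0.00113087,  0.00231067,  0.00222088,  0.00129267,
       -0.00105491]), 'effort': array([ 3.98193981e-05, -4.57550454e+01, -2.51900911e+01, -1.86878992e-05,
        1.33167408e-02,  1.08845519e-07]), 'tcp_pos': array([0.19409502, 0.54050528, 0.23038884]), 'tool_rot': array([ 1.71543866e-01,  9.85175953e-01, -9.92980048e-04, -2.40482121e-04]), 'ft_force': array([0.24886602, 0.5769891 , 0.03769792]), 'torque': array([ 0.0543326 , -0.01605964,  0.01704726]), 'gripper_force': 0.0, 'grip_width': 1.000731202464102}
side {'mtx': array([[431.42763014,   0.        , 254.86145567],
       [  0.        , 431.42763014, 188.5433432 ],
       [  0.        ,   0.        ,   1.        ]]), 'world_to_cam': array([[ 0.99841161, -0.05144688,  0.02296699, -0.48753922],
       [ 0.0026722 ,  0.45042754,  0.89280899, -0.13602548],
       [-0.0562772 , -0.89132948,  0.44984956, -0.98665226],
       [ 0.        ,  0.        ,  0.        ,  1.        ]])}
top {'mtx': array([[451.08819285,   0.        , 258.99647124],
       [  0.        , 451.08819285, 195.15216304],
       [  0.        ,   0.        ,   1.        ]]), 'world_to_cam': array([[ 0.00802362, -0.99990559, -0.0111547 ,  0.09403596],
       [ 0.98765361,  0.00617907,  0.15653167, -0.52031568],
       [-0.15644796, -0.01227293,  0.98760995, -1.08439826],
       [ 0.        ,  0.        ,  0.        ,  1.        ]])}
```

View pics/top0.png

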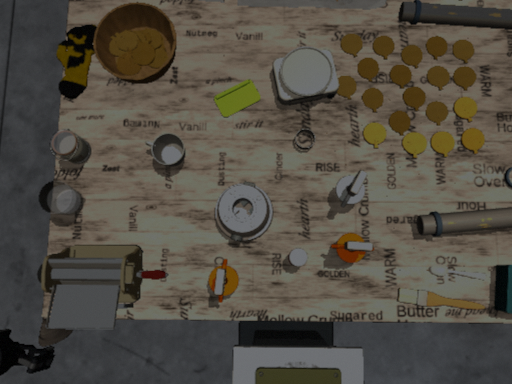

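View pics/side0.png

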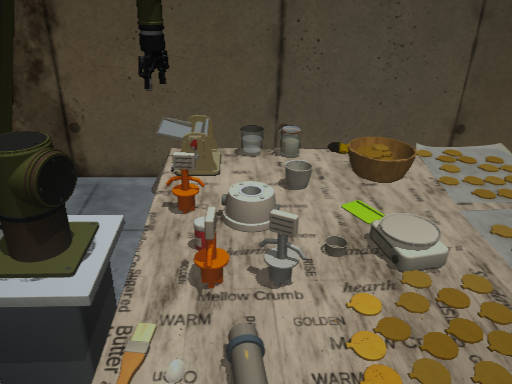

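The top view shows the base at about (243,210), the steel beater at (352,188) with its grip bar at (357,184), and orange look-alikes at (222,280) and (352,247). The mug is at (168,150), the cutter at (304,140) and the tub at (298,258). The side view agrees, with the steel beater at (282,245).

```bash
cat > h.py <<'E'
import numpy as np,cv2
from bench import robot,cams
def cloud(d,c):
    K=c["mtx"];T=np.linalg.inv(c["world_to_cam"]);v,u=np.mgrid[:d.shape[0],:d.shape[1]]
    P=np.stack([(u-K[0,2])/K[0,0]*d,-(v-K[1,2])/K[1,1]*d,-d,np.ones_like(d)],-1)@T.T
    P=P[...,:3];P[d<=0]=np.nan;return P
def proj(p,c):
    q=c["world_to_cam"]@np.append(p,1);K=c["mtx"]
    return K[0,0]*q[0]/-q[2]+K[0,2],K[1,1]*-q[1]/-q[2]+K[1,2]
E
python3 - <<'E'
from h import *
for n in("top","side"):
    P=cloud(np.load(f"pics/{n}_d.npy"),cams.calibration(n))
    img=cv2.imread(f"pics/{n}0.png")
    boxes={"top":dict(beater=(335,165,375,212),base=(213,180,275,243),or1=(205,260,242,300),or2=(330,230,376,266),tub=(286,246,310,272),cut=(292,128,318,154),mug=(148,130,188,172)),
     "side":dict(beater=(262,206,302,290),base=(220,178,278,230))}[n]
    for k,(a,b,c,d) in boxes.items():
        Q=P[b:d,a:c].reshape(-1,3);z=Q[:,2]
        hi=Q[z>0.012]; print(n,k,"zmax",np.nanpercentile(z,99.5).round(3),"mid",((np.nanmin(hi,0)+np.nanmax(hi,0))/2).round(3))
        if k in("beater","or1","or2"):
            g=Q[(z>.125)&(z<.18)]; 
            if len(g)>5:
                m=g.mean(0);w,V=np.linalg.eigh(np.cov(g[:,:2].T));r=cv2.minAreaRect(g[:,:2].astype(np.float32)*1000);print(" grip",len(g),m.round(4),"long ang",np.degrees(np.arctan2(V[1,1],V[0,1])).round(1),r)
            f=Q[(z>.053)&(z<.067)]
            if len(f)>5: print(" flange",len(f),cv2.minEnclosingCircle(f[:,:2].astype(np.float32)*1000))
        if k=="base":
            f=Q[(z>.072)&(z<.088)];print(" rim",len(f),cv2.minEnclosingCircle(f[:,:2].astype(np.float32)*1000),f.mean(0))
E
```

```text
top beater zmax 0.168 mid [ 0.53  -0.124  0.113]
 grip 253 [ 0.529  -0.1214  0.1597] long ang 151.2 ((531.8016357421875, -124.28641510009766), (19.0313663482666, 56.42604446411133), 62.26820755004883)
 flange 433 ((531.3911743164062, -124.18018341064453), 35.96883010864258)
top base zmax 0.085 mid [0.479 0.138 0.049]
 rim 1565 ((480.9372253417969, 138.36619567871094), 59.602760314941406) [0.47984736 0.13808293 0.07980889]
top or1 zmax 0.168 mid [0.314 0.183 0.112]
 grip 251 [0.3112 0.1806 0.1614] long ang 173.7 ((310.6107482910156, 182.1138458251953), (19.374300003051758, 55.5547981262207), 84.3276596069336)
 flange 426 ((310.4483642578125, 182.40406799316406), 35.75862121582031)
top or2 zmax 0.168 mid [ 0.391 -0.122  0.112]
 grip 254 [ 0.3893 -0.1198  0.1608] long ang 86.2 ((390.159423828125, -121.76978302001953), (55.01884078979492, 19.23575210571289), 86.5335464477539)
 flange 457 ((390.0632629394531, -122.2198486328125), 35.70126724243164)
top tub zmax 0.076 mid [0.367 0.005 0.048]
top cut zmax 0.029 mid [ 0.672 -0.018  0.021]
top mug zmax 0.071 mid [0.631 0.335 0.043]
side beater zmax 0.163 mid [ 0.533 -0.02   0.088]
 grip 590 [ 0.5322 -0.1342  0.1474] long ang 153.5 ((533.0292358398438, -129.163818359375), (20.342147827148438, 55.44986343383789), 61.317237854003906)
 flange 568 ((533.0751953125, -33.52503204345703), 130.32179260253906)
side base zmax 0.162 mid [0.479 0.03  0.088]
 rim 727 ((483.8595275878906, 134.21224975585938), 60.00288391113281) [0.48207311 0.12765386 0.077372  ]
```

Run:
```python
from h import *
P=cloud(np.load("pics/top_d.npy"),cams.calibration("top"))
print("mill zmax",np.nanmax(P[240:330,40:165,2]), np.nanmin(P[240:330,40:165],axis=(0,1)),np.nanmax(P[240:330,40:165],axis=(0,1)))
from scipy.spatial.transform import Rotation as R
s=robot.sense();r=R.from_quat(s["tool_rot"]);print(r.as_matrix().round(3))
T=np.linalg.inv(cams.calibration("wrist")["world_to_cam"]);print("cam in tool",r.inv().apply(T[:3,3]-s["tcp_pos"]),"view dir tool",r.inv().apply(-T[:3,2]), cams.calibration("wrist")["mtx"][0])
print("shift base",r.inv().apply(np.array([.481,.138,.26])-s["tcp_pos"]));print("shift beater",r.inv().apply(np.array([.532,-.1245,.26])-s["tcp_pos"]))
```

```text
mill zmax 0.14782465928321575 [ 0.08938119  0.30611618 -0.73164633] [0.44607469 1.01905031 0.14782466]
[[-0.941  0.338 -0.001]
 [ 0.338  0.941 -0.002]
 [ 0.    -0.002 -1.   ]]
cam in tool [ 0.07506606 -0.00061147 -0.14201099] view dir tool [-2.95323581e-01 -6.91724905e-04  9.55397040e-01] [315.00875297   0.         257.34346844]
shift base [-0.4060688  -0.28194609 -0.02905883]
shift beater [-0.54279617 -0.51175625 -0.02864693]
```

```bash
python3 -m creep '[{"hand":0.085,"translation":[-0.03,-0.02,-0.03],"turn":0},{"hand":0.085,"translation":[-0.065,-0.04,-0.03],"turn":0},{"hand":0.085,"translation":[-0.1,-0.06,-0.03],"turn":2},{"hand":0.085,"translation":[-0.466,-0.282,-0.03],"turn":8},{"hand":0.085,"translation":[-0.466,-0.282,-0.03],"turn":8},{"hand":0.085,"translation":[-0.466,-0.282,-0.03],"turn":8},{"hand":0.085,"translation":[-0.466,-0.282,-0.03],"turn":8},{"hand":0.085,"translation":[-0.466,-0.282,-0.03],"turn":8},{"hand":0.085,"translation":[-0.466,-0.282,-0.03],"turn":8},{"hand":0.085,"translation":[-0.466,-0.282,-0.03],"turn":8},{"hand":0.085,"translation":[-0.466,-0.282,-0.03],"turn":8},{"hand":0.085,"translation":[-0.466,-0.282,-0.03],"turn":8},{"hand":0.085,"translation":[-0.466,-0.282,-0.03],"turn":8},{"hand":0.085,"translation":[-0.466,-0.282,-0.03],"turn":8},{"hand":0.085,"translation":[-0.466,-0.282,0.03],"turn":8},{"hand":0.085,"translation":[-0.466,-0.282,0.07],"turn":8},{"hand":0.085,"translation":[-0.466,-0.282,0.07],"turn":8},{"hand":0.085,"translation":[-0.466,-0.282,0.07],"turn":8},{"hand":0.085,"translation":[-0.466,-0.282,0.07],"turn":8}]'
python3 - <<'E'
from h import *
print(robot.sense()["tcp_pos"])
c=cams.calibration("wrist");p,d=cams.grab_frame("wrist");np.savez("pics/w1.npz",p=p,d=d,K=c["mtx"],T=c["world_to_cam"])
P=cloud(d,c);z=P[...,2]
print("px mouth",proj([.481,.138,.08],c))
big=cv2.convertScaleAbs(p[...,::-1],alpha=1.6,beta=20);cv2.imwrite("pics/w1.png",big)
E
```

```text
clock: 1.68
tcp_pos: [0.5366, 0.1183, 0.1603]
tool_rot: [0.24, 0.971, -0.001, -0.002]
ft_force: [0.5, -0.4, 0.8]
grip_width: 0.994
gripper_force: 0.0
[0.53660843 0.11830533 0.16026877]
px mouth (np.float64(246.3086431899703), np.float64(123.29320048420774))
```

View pics/w1.png

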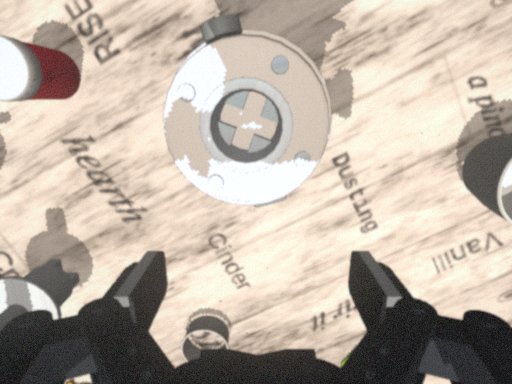

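The well is at about (246,125), and the cross slot in it is clearly visible, with one arm tilted about 20° from vertical. I'll get its angle and centre from the depth.

Run:
```python
from h import *
f=np.load("pics/w1.npz");c={"mtx":f["K"],"world_to_cam":f["T"]};P=cloud(f["d"],c).reshape(-1,3)
near=np.hypot(P[:,0]-.481,P[:,1]-.138)
z=P[:,2]
rim=P[(abs(z-.08)<.004)&(near<.09)]
print("rim z",np.median(rim[:,2]))
# well centre: inner boundary of rim by least squares circle
from scipy.optimize import least_squares
w=P[(z<.06)&(near<.03)];print("below rim",len(w),np.histogram(w[:,2],np.arange(0.01,.062,.004)))
ctr=np.array(cv2.minEnclosingCircle((rim[:,:2]*1000).astype(np.float32))[0]);print("rim outer ctr",ctr)
a=np.arctan2(rim[:,1]-.138,rim[:,0]-.481);r=np.hypot(rim[:,0]-.481,rim[:,1]-.138)
E_=[];
for b in np.arange(-np.pi,np.pi,.15):
    m=(a>=b)&(a<b+.15)
    if m.any(): i=np.argmin(np.where(m,r,9));E_.append(rim[i,:2])
E_=np.array(E_);s=least_squares(lambda q:np.hypot(*(E_-q[:2]).T)-q[2],[.481,.138,.025],loss="soft_l1",f_scale=.001);print("well",s.x)
cx=s.x[:2]
lo=P[(near<.03)&(z<.0285)&(z>.01)];hi=P[(near<.03)&(z>.0295)&(z<.042)]
t=lambda Q:(np.arctan2(Q[:,1]-cx[1],Q[:,0]-cx[0]),np.hypot(Q[:,0]-cx[0],Q[:,1]-cx[1]))
for n,Q in(("slot",lo),("ledge",hi)):
    A,rr=t(Q);m=(rr>.011)&(rr<.024);print(n,m.sum(),"ang mod90",np.degrees(np.angle(np.exp(4j*A[m]).mean()))/4, abs(np.exp(4j*A[m]).mean()))
```

```text
rim z 0.0786240606185459
below rim 3472 (array([   0,   36, 1703,   57,   59,   68, 1012,   96,   88,   90,  107,
        102]), array([0.01 , 0.014, 0.018, 0.022, 0.026, 0.03 , 0.034, 0.038, 0.042,
       0.046, 0.05 , 0.054, 0.058]))
rim outer ctr [483.06445312 136.4786377 ]
well [0.48304669 0.13661277 0.02477863]
slot 1186 ang mod90 41.93039537549259 0.4181978523116057
ledge 880 ang mod90 -3.101334803465936 0.6748413851829039
```

```bash
python3 -m creep '[{"hand":0.085,"translation":[0,0,-0.04],"turn":0},{"hand":0.085,"translation":[0,0,-0.07],"turn":0},{"hand":0.085,"translation":[-0.169,-0.217,-0.07],"turn":0},{"hand":0.085,"translation":[-0.169,-0.217,-0.07],"turn":0},{"hand":0.085,"translation":[-0.169,-0.217,-0.07],"turn":0},{"hand":0.085,"translation":[-0.169,-0.217,-0.07],"turn":0},{"hand":0.085,"translation":[-0.169,-0.217,-0.07],"turn":0},{"hand":0.085,"translation":[-0.169,-0.217,-0.07],"turn":0},{"hand":0.085,"translation":[-0.169,-0.217,-0.07],"turn":0},{"hand":0.085,"translation":[-0.169,-0.217,-0.07],"turn":0},{"hand":0.085,"translation":[-0.169,-0.217,-0.07],"turn":0},{"hand":0.085,"translation":[-0.169,-0.217,-0.07],"turn":0},{"hand":0.085,"translation":[-0.169,-0.217,-0.07],"turn":0}]'
python3 - <<'E'
from h import *
from scipy.spatial.transform import Rotation as R
s=robot.sense();c=cams.calibration("wrist");p,d=cams.grab_frame("wrist");cv2.imwrite("pics/w2.png",p[...,::-1])
P=cloud(d,c).reshape(-1,3);n=np.hypot(P[:,0]-.532,P[:,1]+.1245);z=P[:,2]
g=P[(n<.04)&(z>.155)&(z<.172)];q=cv2.minAreaRect((g[:,:2]*1000).astype(np.float32));print("grip top",len(g),np.median(g[:,2]),q)
w,V=np.linalg.eigh(np.cov(g[:,:2].T));print("pca",g.mean(0),np.degrees(np.arctan2(V[1,1],V[0,1])))
f=P[(n<.05)&(abs(z-.06)<.004)];print("flange",len(f),cv2.minEnclosingCircle((f[:,:2]*1000).astype(np.float32)))
r=R.from_quat(s["tool_rot"]);print("tool x ang",np.degrees(np.arctan2(*r.as_matrix()[[1,0],0])))
ctr=np.array([q[0][0]/1000,q[0][1]/1000,.123]);print("shift",r.inv().apply(ctr-s["tcp_pos"]))
E
```

```text
clock: 2.82
tcp_pos: [0.5863, -0.1512, 0.2326]
tool_rot: [0.239, 0.971, 0.0, 0.001]
ft_force: [0.2, -0.4, -0.3]
grip_width: 0.996
gripper_force: 0.0
grip top 2295 0.16303621598007978 ((533.8948364257812, -126.4039306640625), (18.895891189575195, 55.78163528442383), 61.60900115966797)
pca [ 0.53249393 -0.12572073  0.16274606] 151.7247600890867
flange 2337 ((533.7549438476562, -126.31710052490234), 35.91946792602539)
tool x ang 152.32426486705808
shift [ 0.05810748 -0.0024865   0.10947346]
```

View pics/w2.png

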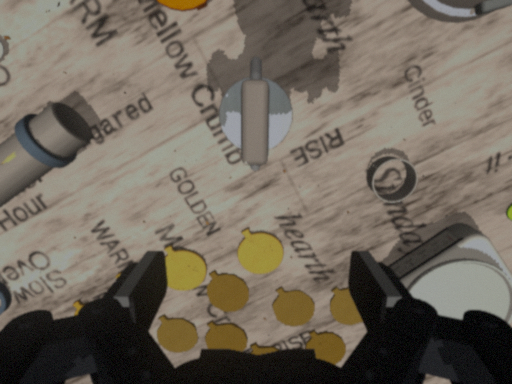

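The steel beater's grip is at (255,118) and clear all round. Its measured sizes match (19 × 56 mm grip, 72 mm flange), so I'll grasp it.

```bash
python3 -m creep '[{"hand":0.085,"translation":[0.03,-0.0025,0],"turn":0.7},{"hand":0.085,"translation":[0.058,-0.0025,0],"turn":0.7},{"hand":0.085,"translation":[0.058,-0.0025,0],"turn":0.7},{"hand":0.085,"translation":[0.058,-0.0025,0.03],"turn":0.7},{"hand":0.085,"translation":[0.058,-0.0025,0.06],"turn":0.7},{"hand":0.06,"translation":[0.058,-0.0025,0.09],"turn":0.7},{"hand":0.05,"translation":[0.058,-0.0025,0.109],"turn":0.7},{"hand":0.04,"translation":[0.058,-0.0025,0.109],"turn":0.7},{"hand":0.03,"translation":[0.058,-0.0025,0.109],"turn":0.7},{"hand":0.01,"translation":[0.058,-0.0025,0.109],"turn":0.7},{"hand":0.01,"translation":[0.058,-0.0025,0.109],"turn":0.7},{"hand":0.01,"translation":[0.058,-0.0025,0.109],"turn":0.7},{"hand":0.01,"translation":[0.058,-0.0025,0.109],"turn":0.7},{"hand":0.01,"translation":[0.058,-0.0025,0.109],"turn":0.7},{"hand":0.01,"translation":[0.058,-0.0025,0.109],"turn":0.7},{"hand":0.01,"translation":[0.058,-0.0025,0.109],"turn":0.7}]' 60
```

```text
clock: 4.2
tcp_pos: [0.5352, -0.1279, 0.1241]
tool_rot: [0.246, 0.969, 0.0, 0.002]
ft_force: [0.1, 1.3, 6.3]
grip_width: 0.202
gripper_force: 59.6
```

```bash
python3 -m creep '[{"hand":0.01,"translation":[0,0,-0.02],"turn":0},{"hand":0.01,"translation":[0,0,-0.05],"turn":0},{"hand":0.01,"translation":[0,0,-0.09],"turn":0},{"hand":0.01,"translation":[0,0,-0.13],"turn":0},{"hand":0.01,"translation":[0,0,-0.13],"turn":0},{"hand":0.01,"translation":[0.02,0.024,-0.13],"turn":0},{"hand":0.01,"translation":[0.04,0.048,-0.13],"turn":1},{"hand":0.01,"translation":[0.06,0.072,-0.13],"turn":2},{"hand":0.01,"translation":[0.08,0.096,-0.13],"turn":3},{"hand":0.01,"translation":[0.1,0.12,-0.13],"turn":4},{"hand":0.01,"translation":[0.12,0.145,-0.13],"turn":5},{"hand":0.01,"translation":[0.14,0.17,-0.13],"turn":6},{"hand":0.01,"translation":[0.155,0.19,-0.13],"turn":7},{"hand":0.01,"translation":[0.165,0.202,-0.13],"turn":8},{"hand":0.01,"translation":[0.169,0.206,-0.13],"turn":8},{"hand":0.01,"translation":[0.169,0.206,-0.13],"turn":8},{"hand":0.01,"translation":[0.169,0.206,-0.13],"turn":8},{"hand":0.01,"translation":[0.169,0.206,-0.13],"turn":8},{"hand":0.01,"translation":[0.169,0.206,-0.13],"turn":8}]'
python3 - <<'E'
from h import *
from scipy.spatial.transform import Rotation as R
s=robot.sense();r=R.from_quat(s["tool_rot"]);print(s["tcp_pos"],r.as_matrix().round(4).tolist(),s["ft_force"])
for n in("side","top"):
    c=cams.calibration(n);p,d=cams.grab_frame(n);cv2.imwrite(f"pics/{n}1.png",p[...,::-1])
    P=cloud(d,c).reshape(-1,3);z=P[:,2];k=np.hypot(P[:,0]-.483,P[:,1]-.1366)
    f=P[(k<.042)&(z>.165)&(z<.205)]
    if len(f)>9:
        print(n,"flange region",len(f),cv2.minEnclosingCircle((f[:,:2]*1000).astype(np.float32)),f[:,2].min(),f[:,2].max())
    b=P[(k<.03)&(z>.1)&(z<.18)];print("lowest",np.nanpercentile(b[:,2],[0,1,5]) if len(b) else None)
p=cv2.imread("pics/side1.png")[60:260,150:350];cv2.imwrite("pics/s1c.png",cv2.resize(p,None,fx=3,fy=3))
E
```

```text
clock: 5.78
tcp_pos: [0.4834, 0.1327, 0.2522]
tool_rot: [0.313, 0.95, -0.0, 0.0]
ft_force: [-0.5, -0.7, -1.9]
grip_width: 0.204
gripper_force: 59.5
[0.48345    0.13274188 0.25216725] [[-0.8035, 0.5953, -0.0001], [0.5953, 0.8035, -0.0006], [-0.0003, -0.0006, -1.0]] [-0.51725063 -0.68245355 -1.9198257 ]
side flange region 389 ((477.6325378417969, 131.27552795410156), 38.9935188293457) 0.16502884188152417 0.20489213137707507
lowest [0.12742773 0.12812293 0.13002854]
top flange region 228 ((466.7933349609375, 139.92648315429688), 32.9160270690918) 0.18635287790110588 0.2037322074738832
lowest None
```

View pics/s1c.png

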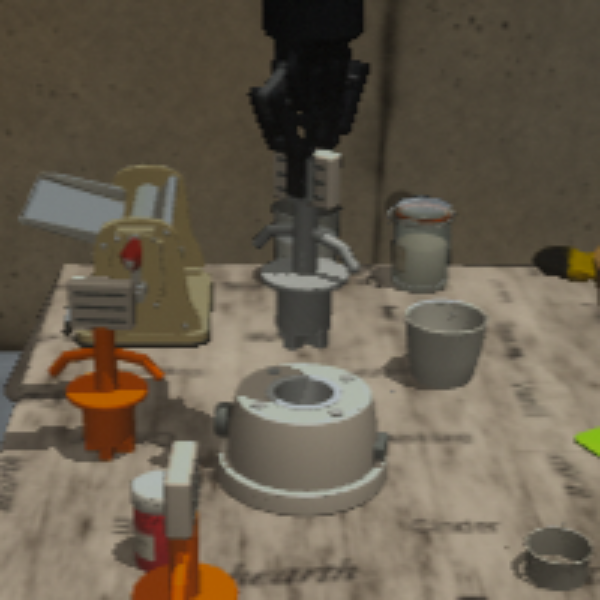

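The beater hangs upright over the base: the key bottom is at crop (303,345) and the well at (305,392). I'll check the centring numerically before lowering.

```bash
cat > m.py <<'E'
from h import *
from scipy.optimize import least_squares
def circ(Q,x0,r,fix=True):
    f=(lambda q:np.hypot(*(Q[:,:2]-q[:2]).T)-r) if fix else (lambda q:np.hypot(*(Q[:,:2]-q[:2]).T)-q[2])
    s=least_squares(f,list(x0)+([] if fix else [r]),loss="soft_l1",f_scale=.0005);return s.x.round(4),np.median(abs(s.fun)).round(5)
s=robot.sense();print("tcp",s["tcp_pos"])
fz=s["tcp_pos"][2]+.019-.142+.001
for n in("side","wrist"):
    c=cams.calibration(n);p,d=cams.grab_frame(n)
    P=cloud(d,c).reshape(-1,3);z=P[:,2];k=np.hypot(P[:,0]-.483,P[:,1]-.1366)
    col=P[(k<.03)&(z>fz+.02)&(z<fz+.05)]
    if len(col)>20: print(n,"collar",len(col),circ(col,[.483,.1366],.023))
    ho=P[(k<.09)&(z>.03)&(z<.06)&(k>.05)]
    if len(ho)>50: print(n,"housing side",len(ho),circ(ho,[.483,.1366],.07,False))
    rim=P[(k<.085)&(abs(z-.079)<.003)];print(n,"rim n",len(rim))
    if len(rim)>50: print("  outer",cv2.minEnclosingCircle((rim[:,:2]*1000).astype(np.float32)))
    a=np.arctan2(rim[:,1]-.1366,rim[:,0]-.483);r=np.hypot(rim[:,0]-.483,rim[:,1]-.1366)
    E=[rim[np.argmin(np.where((a>=b)&(a<b+.2),r,9)),:2] for b in np.arange(-3.1,3.1,.2) if ((a>=b)&(a<b+.2)).any()]
    if len(E)>5: print("  well",circ(np.array(E),[.483,.1366],.0248))
    fl=P[(k<.045)&(abs(z-fz-.06)<.005)]
    if len(fl)>20: print(n,"flange",len(fl),np.median(fl[:,2]),cv2.minEnclosingCircle((fl[:,:2]*1000).astype(np.float32)))
    if n=="wrist": cv2.imwrite("pics/w3.png",p[...,::-1])
E
python3 m.py
```

```text
tcp [0.48345975 0.13293467 0.25224143]
side collar 179 (array([0.4807, 0.1338]), np.float64(0.00082))
side housing side 648 (array([0.4826, 0.1397, 0.0667]), np.float64(0.00149))
side rim n 604
  outer ((482.625732421875, 134.376708984375), 59.01272964477539)
  well (array([0.4822, 0.1335]), np.float64(0.00174))
side flange 252 0.18867301994642352 ((481.0541076660156, 131.58770751953125), 36.91447830200195)
wrist housing side 718 (array([0.4781, 0.1373, 0.061 ]), np.float64(0.00252))
wrist rim n 4367
  outer ((482.90509033203125, 136.6173095703125), 58.40493392944336)
  well (array([0.4824, 0.137 ]), np.float64(0.00429))
wrist flange 4702 0.18963584970438513 ((481.318359375, 134.2464141845703), 35.7525749206543)
```

View pics/w3.png

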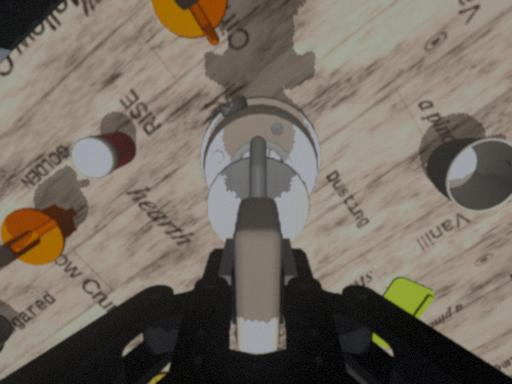

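The wrist view shows the flange centre at (0.4813, 0.1342) and the base rim centre at (0.4829, 0.1366). That calls for a shift of +2.9 mm along tool y. I'll shift, then lower slowly.

```bash
python3 -m creep '[{"hand":0.01,"translation":[0,0.003,0],"turn":0},{"hand":0.01,"translation":[0,0.003,0.015],"turn":0},{"hand":0.01,"translation":[0,0.003,0.03],"turn":0},{"hand":0.01,"translation":[0,0.003,0.04],"turn":0},{"hand":0.01,"translation":[0,0.003,0.04],"turn":0},{"hand":0.01,"translation":[0,0.003,0.04],"turn":0},{"hand":0.01,"translation":[0,0.003,0.04],"turn":0},{"hand":0.01,"translation":[0,0.003,0.04],"turn":0}]'; python3 m.py | grep -E "tcp|wrist|outer"
```

```text
clock: 6.65
tcp_pos: [0.4858, 0.1365, 0.2132]
tool_rot: [0.313, 0.95, 0.0, 0.001]
ft_force: [-0.4, -0.4, -2.2]
grip_width: 0.199
gripper_force: 59.4
tcp [0.48578296 0.13653585 0.21315567]
  outer ((483.8463134765625, 133.1292724609375), 58.88551330566406)
wrist housing side 930 (array([0.4803, 0.1343, 0.0644]), np.float64(0.00261))
wrist rim n 5359
  outer ((482.6014709472656, 136.3783721923828), 58.4478874206543)
wrist flange 4690 0.15052154396782513 ((483.7886047363281, 137.7593231201172), 35.860496520996094)
```

```bash
python3 -m creep '[{"hand":0.01,"translation":[0,-0.0015,0],"turn":0},{"hand":0.01,"translation":[0,-0.0015,0.005],"turn":0},{"hand":0.01,"translation":[0,-0.0015,0.010],"turn":0},{"hand":0.01,"translation":[0,-0.0015,0.015],"turn":0},{"hand":0.01,"translation":[0,-0.0015,0.02],"turn":0},{"hand":0.01,"translation":[0,-0.0015,0.02],"turn":0},{"hand":0.01,"translation":[0,-0.0015,0.02],"turn":0},{"hand":0.01,"translation":[0,-0.0015,0.02],"turn":0}]'; python3 m.py | grep -E "tcp|wrist|outer"
```

```text
clock: 7.42
tcp_pos: [0.4841, 0.1352, 0.1922]
tool_rot: [0.313, 0.95, -0.0, -0.0]
ft_force: [-0.1, -0.1, -2.3]
grip_width: 0.206
gripper_force: 59.5
tcp [0.4841056  0.13515045 0.19216904]
  outer ((482.1421813964844, 132.98788452148438), 58.53703308105469)
wrist housing side 1051 (array([0.4792, 0.1354, 0.0629]), np.float64(0.00274))
wrist rim n 6173
  outer ((482.75384521484375, 136.60008239746094), 58.35299301147461)
wrist flange 4708 0.12970520251367124 ((481.9456787109375, 136.33900451660156), 35.8607063293457)
```

No contact force so far, and the foot is about 12 mm into the well. I'll continue down to the coupling.

```bash
python3 -m creep '[{"hand":0.01,"translation":[-0.0004,0.0006,0.006],"turn":0},{"hand":0.01,"translation":[-0.0004,0.0006,0.012],"turn":0},{"hand":0.01,"translation":[-0.0004,0.0006,0.018],"turn":0},{"hand":0.01,"translation":[-0.0004,0.0006,0.024],"turn":0},{"hand":0.01,"translation":[-0.0004,0.0006,0.028],"turn":0},{"hand":0.01,"translation":[-0.0004,0.0006,0.028],"turn":0},{"hand":0.01,"translation":[-0.0004,0.0006,0.028],"turn":0}]'
```

```text
clock: 8.1
tcp_pos: [0.4846, 0.1353, 0.1638]
tool_rot: [0.313, 0.95, -0.0, -0.0]
ft_force: [0.2, -0.3, -3.0]
grip_width: 0.201
gripper_force: 59.5
```

```bash
python3 -m creep '[{"hand":0.01,"translation":[0,0,0.002],"turn":0},{"hand":0.01,"translation":[0,0,0.004],"turn":0},{"hand":0.01,"translation":[0,0,0.0055],"turn":0},{"hand":0.01,"translation":[0,0,0.0055],"turn":0},{"hand":0.01,"translation":[0,0,0.0055],"turn":0}]'
```

```text
clock: 8.52
tcp_pos: [0.4853, 0.1355, 0.16]
tool_rot: [0.313, 0.95, 0.0, 0.001]
ft_force: [-1.9, 0.7, 5.2]
grip_width: 0.204
gripper_force: 60.5
```

The key is riding on the coupling, at TCP z 0.160 as expected, with about 8 N of pressure. Now I'll turn it slowly towards the slot.

```bash
python3 -m creep '[{"hand":0.01,"translation":[0,0,0.001],"turn":1.5},{"hand":0.01,"translation":[0,0,0.001],"turn":3},{"hand":0.01,"translation":[0,0,0.001],"turn":4.5},{"hand":0.01,"translation":[0,0,0.001],"turn":6},{"hand":0.01,"translation":[0,0,0.001],"turn":7.5},{"hand":0.01,"translation":[0,0,0.001],"turn":9},{"hand":0.01,"translation":[0,0,0.001],"turn":10.5},{"hand":0.01,"translation":[0,0,0.001],"turn":11.5},{"hand":0.01,"translation":[0,0,0.001],"turn":11.5},{"hand":0.01,"translation":[0,0,0.002],"turn":11.5},{"hand":0.01,"translation":[0,0,0.002],"turn":11.5}]'
```

```text
clock: 9.43
tcp_pos: [0.4846, 0.1353, 0.1565]
tool_rot: [0.406, 0.914, -0.0, -0.0]
ft_force: [-0.9, -0.8, -2.0]
grip_width: 0.203
gripper_force: 59.5
```

The pressure is gone and z has fallen below the riding level, so the key is in the slot. I'll follow it down to the rim.

```bash
python3 -m creep '[{"hand":0.01,"translation":[0,0,0.003],"turn":0},{"hand":0.01,"translation":[0,0,0.006],"turn":0},{"hand":0.01,"translation":[0,0,0.008],"turn":0},{"hand":0.01,"translation":[0,0,0.009],"turn":0},{"hand":0.01,"translation":[0,0,0.01],"turn":0},{"hand":0.01,"translation":[0,0,0.01],"turn":0},{"hand":0.01,"translation":[0,0,0.01],"turn":0}]'
```

```text
clock: 10.02
tcp_pos: [0.4846, 0.1355, 0.1481]
tool_rot: [0.406, 0.914, 0.0, 0.0]
ft_force: [-2.7, -1.2, 10.1]
grip_width: 0.201
gripper_force: 61.1
```

It is home: a 12 mm drop to 0.148 with 10 N of contact. Releasing and rising.

```bash
python3 -m creep '[{"hand":0.01,"translation":[0,0,-0.001],"turn":0},{"hand":0.05,"translation":[0,0,-0.001],"turn":0},{"hand":0.06,"translation":[0,0,-0.001],"turn":0},{"hand":0.06,"translation":[0,0,-0.001],"turn":0},{"hand":0.06,"translation":[0,0,-0.001],"turn":0},{"hand":0.06,"translation":[0,0,-0.001],"turn":0},{"hand":0.06,"translation":[0,0,-0.001],"turn":0},{"hand":0.06,"translation":[0,0,-0.02],"turn":0},{"hand":0.06,"translation":[0,0,-0.05],"turn":0},{"hand":0.06,"translation":[0,0,-0.09],"turn":0},{"hand":0.06,"translation":[0,0,-0.13],"turn":0},{"hand":0.06,"translation":[0,0,-0.13],"turn":0},{"hand":0.06,"translation":[0,0,-0.13],"turn":0},{"hand":0.06,"translation":[0,0,-0.13],"turn":0}]'
python3 - <<'E'
from h import *
for n in("wrist","side","top"):
    c=cams.calibration(n);p,d=cams.grab_frame(n);P=cloud(d,c).reshape(-1,3);z=P[:,2];k=np.hypot(P[:,0]-.483,P[:,1]-.1366)
    if n!="side":
        f=z[(k<.034)&(k>.015)&(z>.07)&(z<.105)];r=z[(k>.04)&(k<.055)&(z>.07)&(z<.09)]
        print(n,"flange top",np.median(f),"rim",np.median(r))
    g=z[(k<.02)&(z<.24)];print(n,"grip top",np.percentile(g,98))
    if n=="side": cv2.imwrite("pics/s2.png",cv2.resize(p[130:300,150:350,::-1],None,fx=3,fy=3))
E
```

```text
clock: 11.18
tcp_pos: [0.4844, 0.1353, 0.2765]
tool_rot: [0.406, 0.914, -0.0, -0.0]
ft_force: [-0.2, -0.5, -0.5]
grip_width: 0.707
gripper_force: 0.0
wrist flange top 0.08550558221112509 rim 0.07855844931441103
wrist grip top 0.1885501864447385
side grip top 0.1870687074783806
top flange top 0.08680638987528044 rim 0.08004558627464298
top grip top 0.1910091199845707
```

View pics/s2.png

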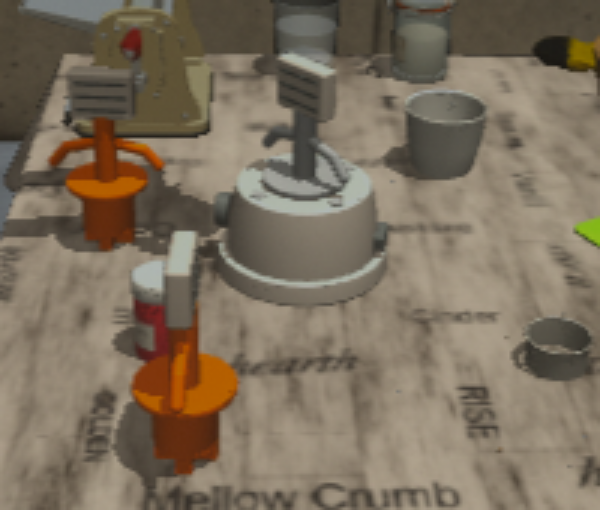

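The picture shows the beater seated in the base, its flange on the rim at (305,180) and the tub, cutter and mug where they were. The flange top is about 7 mm above the rim for a 6 mm flange, and the grip top is at 0.188 m as expected.

```bash
python3 -c "
from bench import robot;print(robot.job_done())"
```

```text
the job is handed in; nothing more can be done
None
```

The steel beater is in the mixer base with its key in the slot and its flange flush on the rim, released, and the job is handed in at about 11 s; the tub, cutter and mug were not touched.

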